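# Look at a rock chip under the hand magnifier

## Task

Slide the glass dish with the rock chip along the bench, without lifting or tipping it, to the middle of the white card, so that card shows all round it. Then draw the magnifier out of its sloping charging dock by the handle, turn it until the lens lies level, and hold it still with the lens straight over the chip, about 10 cm above the bench. Finish while still holding it there, with nothing else carrying it, and leave the slide box, the oil bottle and the sample jar where they stand.

Things in the scene. Friction and masses are not known exactly. Their poses are not given: they have to be found in the camera images.
- dish: round open glass dish, outside diameter 100 mm, 18 mm high, straight walls 3 mm thick, floor 3 mm, about 180 g, with a grey rock chip (about 40 x 35 mm, top 25 mm above the bench) fast in its middle. Loose on the bench. Origin: centre of its underside, z up.
- card: white square card, 180 x 180 mm and under 1 mm thick, lying fast and flush on the dark bench so that the dish slides over its edge freely. Origin: its centre; x and y run along its edges.
- dock: grey charging dock fast to the bench: base 120 x 84 x 19 mm (x -54 to +66 mm) with a sleeve 38 mm wide (y) leaning 65 degrees (1.13 rad) from the horizontal, open upward and to the dock's +x. Pocket 26 mm wide (y), 16 mm thick, 45 mm deep, mouth centre at (7, 0, 69) mm; the magnifier's handle stands loosely in it. Origin: on the bench under the sleeve; z up.
- magnifier: white hand magnifier, about 160 g: clear lens in a ring 84 mm across, 14 mm thick; flat-sided handle 24 mm wide, 14 mm thick. Origin: lens centre. x from handle to lens (handle lies at x -42 to -161 mm), y across the handle's width, z the lens axis. In the dock x points up at 62 degrees, y is level, lens centre 171 mm high, the last 45 mm of the handle in the pocket; it slides out along +x.
- handle_grip (a point): the middle of the magnifier's handle where it is free of the dock: on the handle's axis, 79 mm from the lens centre, 37 mm from the pocket's mouth and 37 mm from the ring. Grip here across the 24 mm width. The ring stands over this point on the dock's +x side, so a tool coming straight down meets it: come in from above the dock's -x side, leaning 20 to 45 degrees.
- slide_box: bystander: closed ivory box for microscope slides, 90 x 172 x 37 mm. Origin: centre of its underside.
- oil_bottle: bystander: small amber bottle with a black cap, 36 mm across, 75 mm high. Origin: centre of its underside.
- sample_jar: bystander: small clear jar with a white lid, 52 mm across, 60 mm high. Origin: centre of its underside.
Things that resemble listed ones, but are neither listed nor needed, are in the scene too. What is shaped like the dish but turquoise is not meant. Several things look just like the dock: the one meant starts farthest to the robot's left.

How it is judged:
On the way, in this order (a step that is already met when the one before it is completed fails the run):
1. the dish rests in the middle of the white card, within 33 mm of its centre along either edge (x of dish in the frame of card between -0.033 and 0.033 m and y of dish in the frame of card between -0.033 and 0.033 m and linear speed of dish below 0.02 m/s), for 0.2 s.
2. the magnifier is drawn clear of its dock, the fingers on its handle (over 50 mm from the lens centre) (distance of magnifier from where it was at the start of the episode above 0.045 m and contact force between magnifier and dock below 0.05 N and contact force between magnifier and the fingers above 1 N and distance between the grasp point and magnifier above 0.05 m), for 0.2 s.
At the end, for the whole second after the job is handed in: Dish at rest, its centre within 33 mm of the card centre along either card edge; magnifier held still by the handle (over 50 mm from the lens centre), touching nothing else; lens within 0.2 rad of level, its centre 75 to 135 mm above the bench and within 25 mm sideways of the dish centre (all of step 1 and horizontal distance between magnifier and dish below 0.025 m and height (world z) of magnifier between 0.075 and 0.135 m and (angle between magnifier's own z axis and vertical below 0.2 rad or angle between magnifier's own z axis and vertical above 2.94 rad) and contact force between magnifier and the fingers above 1 N and distance between the grasp point and magnifier above 0.05 m and contact force between magnifier and dock below 0.05 N and contact force between magnifier and dish below 0.05 N and contact force between magnifier and slide_box below 0.05 N and contact force between magnifier and oil_bottle below 0.05 N and contact force between magnifier and sample_jar below 0.05 N and linear speed of magnifier below 0.03 m/s); the arm keeps its last pose, push and grip.
It fails at once if the dish is lifted off the bench or tipped (height (world z) of dish above 0.012 m or angle between dish's own z axis and vertical above 0.2 rad).
It fails at once if the slide box, oil bottle or sample jar is shifted by more than 20 mm (distance of any of slide_box, oil_bottle, sample_jar from where it was at the start of the episode above 0.02 m).
It also fails if it takes over 72 s, if anything falls off the work surface, if the arm or the gripper's body presses on something with over 40 N, if the wrist force passes 120 N, or if a joint passes its speed limit or range.

## Robot

A 6-joint arm with a two-finger parallel gripper is mounted at the origin on the work surface. World frame = base frame: x ahead of the robot, y to its left, z up, the work surface at z = 0. Lengths are in m, angles in rad, forces in N, time in s.
With the tool pointing down it reaches from about 0.35 to 0.775 m from the base axis. Payload 7.3 kg.
Tool frame: the origin (TCP) lies on the front face of the gripper's body, between the roots of the fingers; the fingertips stand ahead of it and the grasp point (between the pads) lies 47 mm ahead of it (finger_overhang is the z of the fingertips in the tool frame, in m); z points along the fingers, y is the line along which they close (so a half turn about z gives the same grasp; the last joint's range is limited). The gripper opens to 92 mm and grips with 3 to 60 N. Pads are 19 mm wide; open, the fingers measure 130 mm over their backs; the gripper's body (75 mm by 190 mm) begins 47 mm behind the grasp point.
Start: joints at [1.173, 0.342, 1.524, -0, 1.275, -0.146], TCP at [0.131, 0.508, 0.292] pointing down, gripper open.
Joint ranges: [-2.53, 2.53], [-0.77, 2.02], [0.04, 2.7], [-1, 4.14], [0.28, 2.66], [-3.11, 3.11]. Speed limits (rad/s): [2.57, 2.57, 3.14, 3.14, 3.14, 3.14].

## Interface

Orientations are given as [roll, pitch, yaw] about the fixed x, y, z axes, in that order (R = Rz(yaw) Ry(pitch) Rx(roll)).
In Python, from cell import * gives the robot as it stands. The module is installed in compiled form; this text tells all that it offers.
- The arm moves only by the tool arm_command, never from a script. Its argument "series" is a list of rows, each an object of numbers: "x", "y", "z": the shift along the tool's x, y, z in mm; "rx", "ry", "rz": the turn, a rotation vector about the tool's x, y, z in degrees. A call has 1 to 20 rows; each row is the pose to reach, as a shift and turn from the pose commanded when the call began, along the tool's axes at that moment; what a row does not reach only later rows make up. A row lasts 1/10 s, in which the tool goes at most 50 mm and 8.59 degrees, less where a joint would pass 70% of its speed; a pose out of reach is approached as far as the arm can. A call with a gripper value outside its range is refused whole. "hand" is the finger opening in mm, from 0 to 91.8, set as the call begins (left out, the last holds). The fingers move at their own pace and stop on an object; "squeeze" is the grip in N (left out, the last holds). Time passes only in rows, so rows that repeat a pose let the fingers close. It gives the time, the measured TCP pose, the force, the opening and the grip force at its end, in the units of the state.
- observe(): the state, without advancing time (a new reading comes with each control period).
- read_camera(name): name is "scene" or "top" or "wrist"; returns a dict with "pixels" (480x640x3 uint8, blue, green, red), "K" (3x3 intrinsics, pixels), "rvec" (rotation vector, rad) and "tvec" (3), from world to camera coordinates, as OpenCV has them. Camera axes: x right, y down, z forward; pixel columns grow to the right and rows downward; lengths in m; the calibration is good to about 2 mm. A picture is of the moment at which its call begins. There is no depth.
- hand_in(): hands the job in; it is judged then, once.
Trained networks look in a picture, given as the dict that the camera call returned (one of the last four; its "shot" number tells which), for a name from the list of things; names that differ only in an ending like _2 or _b are one class to them, and where a whole thing is asked for, a point or a joint stands for the part that bears it (a point fixed in the world has none). Each returns a list of dicts, best first, with "confidence" (0 to 1); they miss things now and then, are a little off and sometimes report something else, mostly with a low value. They report only what shows in the picture. A call takes as long as a camera call. They do not tell look-alikes from the thing itself.
- boxes_of(picture, query): "point" ([x, y, z] in m, in world coordinates, good to about 4 mm: the middle of the surface that is visible of it).
- trace(picture, query): "pixels" (480x640 bool, what is visible of it).
- mark_of(picture, query): "point" ([x, y, z] in m, in world coordinates, good to about 4 mm: a listed point, or the origin of a listed thing).
The state is a dict: "time": time; "qpos": joint angles; "qvel": joint speeds; "joint_efforts": joint torques, N m; "tool_pos": TCP position; "tool_rot": TCP orientation; "contact_force": force on the tool from outside, world axes, zero at the start; "torque": the same for the moment, N m; "opening": finger opening in m; "grip_force": force on a finger pad.
Only numpy, scipy, OpenCV 4.12 (cv2) and the standard library are available. Lean on these libraries where they do the work, as an engineer would, in place of code of your own. Each camera call takes 0.05 s, during which the arm holds its last target. There are 200 camera calls.

## Working session

There is one attempt and no reset: what is moved stays moved. The work goes in short steps, Python scripts to look and compute and a tool call to move; the robot and the scene stay as the last step left them, time stands still between calls to the robot, and variables do not carry over. Pictures are saved under pics/ and viewed, at most 10 in all, crops included, and the job is handed in when it is done.

Besides the shell and the picture viewer there is one more tool, called after ">>>" as name([rows], argument=value, ...), one row to a line, values as JSON. arm_command: Moves the arm, as the interface text tells. Its arguments: {"type":"object","properties":{"series":{"type":"array"},"hand":{"type":"number"},"squeeze":{"type":"number"}},"required":["series"]}

```bash
mkdir -p pics; cat > h.py <<'E'
from cell import *
import numpy as np, cv2
from scipy.spatial.transform import Rotation as R
def show(n,names):
    p=read_camera(n)
    for q in names:
        for f in (mark_of,boxes_of):
            for d in f(p,q)[:5]: print(n,q,f.__name__,np.round(d['point'],3),round(d['confidence'],2), pix(p,d['point']))
    return p
def pix(p,X):
    return np.round(cv2.projectPoints(np.array([X],float),p['rvec'],p['tvec'],p['K'],None)[0].ravel()).astype(int)
E
python3 - <<'E'
from h import *
s=observe();print(s['time'],s['tool_pos'],s['tool_rot'],s.keys())
N=['dish','card','dock','magnifier','handle_grip','slide_box','oil_bottle','sample_jar']
for n in ('scene','top'):
    p=show(n,N); cv2.imwrite(f'pics/{n}0.png',p['pixels'])
    print(cv2.Rodrigues(p['rvec'])[0].T@-p['tvec'].reshape(3))
E
```

```text
0.0 [0.13065717 0.50815845 0.29152234] [-3.14004254e+00 -2.34945759e-04  2.88982623e+00] dict_keys(['time', 'qpos', 'qvel', 'joint_efforts', 'tool_pos', 'tool_rot', 'contact_force', 'torque', 'grip_force', 'opening'])
scene dish call [0.37  0.242 0.   ] 0.8 [399 192]
scene dish call [0.522 0.227 0.001] 0.64 [415 237]
scene dish call [0.375 0.242 0.006] 0.85 [400 191]
scene dish call [0.531 0.225 0.008] 0.71 [416 238]
scene card call [ 0.487 -0.014  0.003] 0.82 [300 240]
scene card call [ 0.497 -0.016  0.001] 0.97 [300 244]
scene dock call [ 0.725 -0.371 -0.001] 0.98 [116 369]
scene dock call [ 0.549 -0.293  0.002] 0.66 [165 282]
scene dock call [ 0.577 -0.284  0.02 ] 0.95 [167 286]
scene dock call [ 0.746 -0.364  0.019] 0.72 [117 373]
scene magnifier call [ 0.61  -0.309  0.168] 0.91 [134 245]
scene magnifier call [ 0.617 -0.303  0.172] 0.98 [137 246]
scene handle_grip call [ 0.573 -0.301  0.102] 0.6 [149 255]
scene handle_grip call [ 0.61  -0.308  0.17 ] 0.42 [135 244]
scene handle_grip call [ 0.615 -0.304  0.179] 0.95 [135 242]
scene slide_box call [ 0.759 -0.019 -0.002] 0.69 [326 3
[... 919 characters left out ...]
0.613 -0.311  0.173] 0.93 [441 229]
top magnifier call [ 0.607 -0.304  0.169] 0.72 [437 232]
top handle_grip call [ 0.572 -0.304  0.104] 0.79 [431 251]
top handle_grip call [ 0.6   -0.309  0.172] 0.97 [440 235]
top handle_grip call [0.526 0.226 0.005] 0.4 [205 273]
top slide_box call [ 0.766 -0.016 -0.   ] 0.74 [307 179]
top slide_box call [ 0.611 -0.312  0.172] 0.38 [441 230]
top slide_box call [ 0.763 -0.017  0.036] 0.82 [307 176]
top oil_bottle call [0.723 0.191 0.002] 0.76 [223 194]
top oil_bottle call [0.717 0.187 0.05 ] 0.78 [222 192]
top sample_jar call [ 0.71  -0.16  -0.001] 0.89 [364 201]
top sample_jar call [ 0.703 -0.158  0.058] 0.79 [366 199]
[ 0.39435392 -0.03497105  1.43162117]
```

```bash
ls pics
```

```text
scene0.png
top0.png
```

View pics/scene0.png

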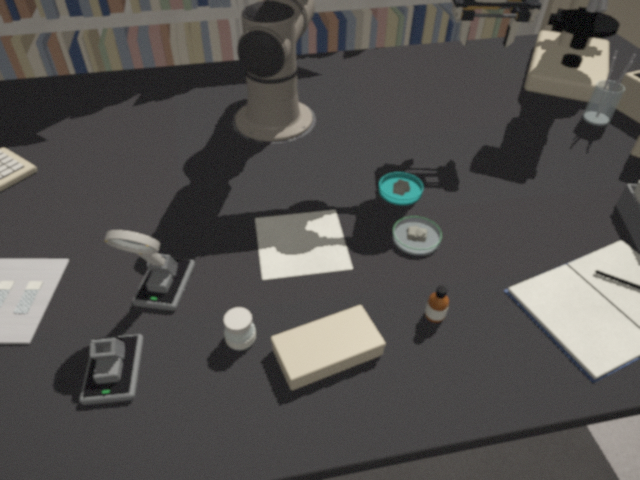

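View pics/top0.png

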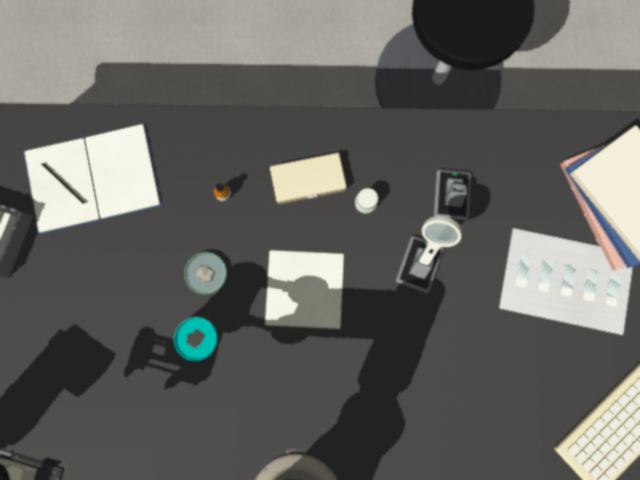

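The scene view shows the clear dish at (416,237), with a turquoise look-alike at (400,190). The docks are at (165,283), holding the magnifier, and (112,368), empty. In the top view the same things are at (205,273), (196,338), (420,268) and (452,198).

My choices are the clear dish, the dock at y=-0.295 (robot's left of the two, and it holds the magnifier), and the card at (303,290). I'll check them in one crop.

```bash
python3 - <<'E'
from h import *
import cell
print([n for n in dir(cell) if not n.startswith('_')][:40], getattr(cell,'finger_overhang',None))
a=cv2.imread('pics/scene0.png');b=cv2.imread('pics/top0.png')
c=np.hstack([cv2.resize(a[160:270,350:460],(400,400),interpolation=3),cv2.resize(b[190:300,380:490],(400,400),interpolation=3)])
cv2.imwrite('pics/crop1.png',c)
# card yaw from top view
p=read_camera('top')
for d in trace(p,'card')[:1]:
    m=d['pixels'].astype(np.uint8)
    pts=np.argwhere(m)[:,::-1].astype(float)
    Rm=cv2.Rodrigues(p['rvec'])[0];C=-Rm.T@p['tvec'].reshape(3)
    h=cv2.convexHull(np.argwhere(m)[:,::-1].astype(np.float32))[:,0]
    r=(np.c_[h,np.ones(len(h))]@np.linalg.inv(p['K']).T)@Rm
    w=C+r*(-C[2]/r[:,2])[:,None]
    print(cv2.minAreaRect((w[:,:2]*1000).astype(np.float32)))
# slide box, dish traces -> outline on bench
for q,z in (('dish',.018),('magnifier',.171)):
  for d in trace(p,q)[:2]:
    h=cv2.convexHull(np.argwhere(d['pixels'])[:,::-1].astype(np.float32))[:,0]
    r=(np.c_[h,np.ones(len(h))]@np.linalg.inv(p['K']).T)@Rm
    w=C+r*((z-C[2])/r[:,2])[:,None]
    print(q,d['confidence'],cv2.minEnclosingCircle((w[:,:2]*1000).astype(np.float32)),np.round(w[:,:2].min(0),3),np.round(w[:,:2].max(0),3))
E
```

```text
['IKError', 'boxes_of', 'finger_overhang', 'hand_in', 'mark_of', 'observe', 'read_camera', 'trace'] 0.0655
((491.9427490234375, -14.94976806640625), (180.23001098632812, 180.2696990966797), 87.92112731933594)
dish 0.91 ((526.6773071289062, 224.24746704101562), 49.89866256713867) [0.479 0.176] [0.576 0.274]
dish 0.76 ((370.3603210449219, 241.1636505126953), 51.861541748046875) [0.319 0.19 ] [0.422 0.291]
magnifier 0.25 ((691.1997680664062, 164.54454040527344), 21.226512908935547) [0.671 0.149] [0.709 0.184]
```

View pics/crop1.png

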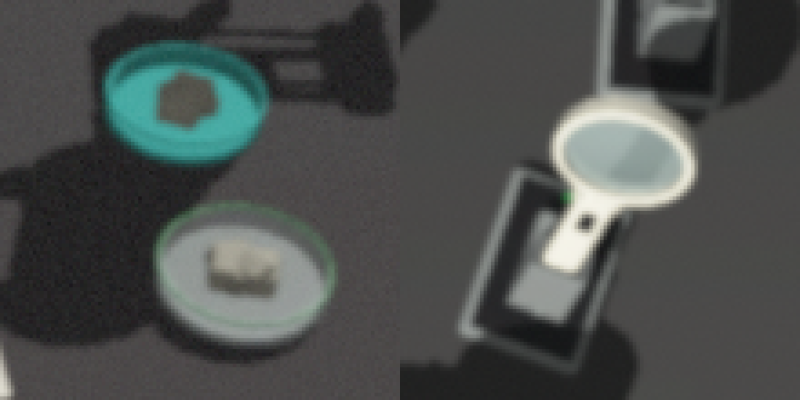

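The crop confirms the choices: the clear dish with the chip at (245,270) in the crop, the turquoise one left out, and the magnifier standing in the left dock.

```bash
cat >> h.py <<'E'
def goto(pos,Rt=None,s=None):
    s=s or observe(); R0=R.from_euler('xyz',s['tool_rot'])
    d=R0.inv().apply(np.array(pos)-s['tool_pos'])*1000
    rv=(R0.inv()*Rt).as_rotvec(degrees=True) if Rt is not None else np.zeros(3)
    print('xyz',np.round(d,1),'rot',np.round(rv,1))
E
python3 - <<'E'
from h import *
a=np.array([.525,.2255]);b=np.array([.490,-.0135]);u=(b-a)/np.linalg.norm(b-a);print(u)
y=np.r_[-u[1],u[0],0];z=np.r_[0,0,-1.];x=np.cross(y,z);print(x)
Rt=R.from_matrix(np.c_[x,y,z])
st=a-u*.078
goto([*st,.17],Rt);goto([*st,.072],Rt); print(np.linalg.norm(b-a))
E
```

```text
[-0.14489804 -0.98944659]
[0.14489804 0.98944659 0.        ]
xyz [-444.   -98.3  122.3] rot [ 0.  -0.  83.9]
xyz [-444.   -98.3  220.3] rot [ 0.  -0.  83.9]
0.24154916683772687
```

>>> arm_command([
  {"x":-222,"y":-49,"z":0,"rz":42},
  {"x":-222,"y":-49,"z":0,"rz":42},
  {"x":-222,"y":-49,"z":0,"rz":42},
  {"x":-222,"y":-49,"z":0,"rz":42},
  {"x":-222,"y":-49,"z":0,"rz":42},
  {"x":-444,"y":-98,"z":60,"rz":83.9},
  {"x":-444,"y":-98,"z":60,"rz":83.9},
  {"x":-444,"y":-98,"z":122,"rz":83.9},
  {"x":-444,"y":-98,"z":122,"rz":83.9},
  {"x":-444,"y":-98,"z":122,"rz":83.9},
  {"x":-444,"y":-98,"z":122,"rz":83.9},
  {"x":-444,"y":-98,"z":122,"rz":83.9},
  {"x":-444,"y":-98,"z":122,"rz":83.9},
  {"x":-444,"y":-98,"z":122,"rz":83.9},
], hand=54)

```text
invalid input
```

```bash
python3 - <<'E'
from h import *
s=observe();print(s['time'],s['tool_pos'],s['tool_rot'],s['opening'])
a=np.array([.525,.2255]);b=np.array([.490,-.0135]);u=(b-a)/np.linalg.norm(b-a)
y=np.r_[-u[1],u[0],0];z=np.r_[0,0,-1.];x=np.cross(y,z)
Rt=R.from_matrix(np.c_[x,y,z])
goto([*(a-u*.078),.072],Rt);goto([*(b-u*.053),.072],Rt)
for n in ('top','wrist'): p=show(n,['dish'])
cv2.imwrite('pics/w1.png',p['pixels'])
E
```

```text
1.9 [0.13078742 0.508468   0.29226183] [3.14143562e+00 3.92476039e-05 2.88982880e+00] 0.09164884631878853
xyz [-444.   -98.3  220.3] rot [ 0.  -0.  83.9]
xyz [-472.3 -363.4  220.2] rot [ 0.  -0.  83.9]
top dish call [0.523 0.226 0.002] 0.85 [206 274]
top dish call [0.37  0.244 0.   ] 0.58 [196 338]
top dish call [0.524 0.228 0.005] 0.83 [205 274]
top dish call [0.372 0.243 0.003] 0.77 [196 337]
top dish call [ 0.607 -0.306  0.171] 0.54 [439 232]
wrist dish call [0.335 0.278 0.004] 0.42 [188 394]
```

View pics/w1.png

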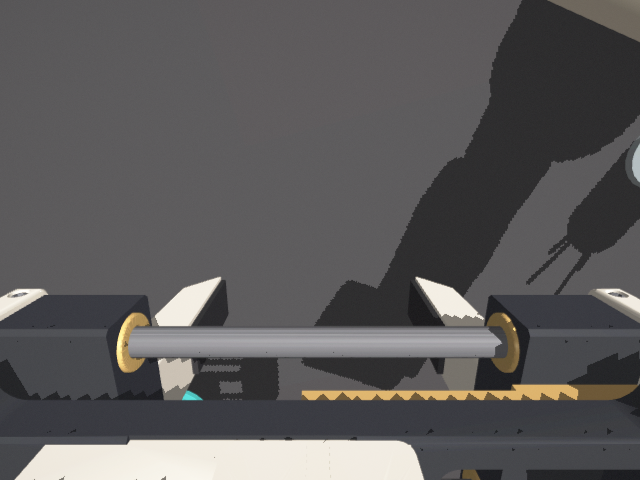

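The wrist view shows only the fingers, the bench and a sliver of the turquoise dish at (190,397). The move was refused, so I'll send all six keys in every row.

>>> arm_command([
  {"x":-222,"y":-49,"z":0,"rx":0,"ry":0,"rz":42},
  {"x":-222,"y":-49,"z":0,"rx":0,"ry":0,"rz":42},
  {"x":-222,"y":-49,"z":0,"rx":0,"ry":0,"rz":42},
  {"x":-222,"y":-49,"z":0,"rx":0,"ry":0,"rz":42},
  {"x":-222,"y":-49,"z":0,"rx":0,"ry":0,"rz":42},
  {"x":-444,"y":-98,"z":60,"rx":0,"ry":0,"rz":84},
  {"x":-444,"y":-98,"z":60,"rx":0,"ry":0,"rz":84},
  {"x":-444,"y":-98,"z":120,"rx":0,"ry":0,"rz":84},
  {"x":-444,"y":-98,"z":120,"rx":0,"ry":0,"rz":84},
  {"x":-444,"y":-98,"z":120,"rx":0,"ry":0,"rz":84},
  {"x":-444,"y":-98,"z":120,"rx":0,"ry":0,"rz":84},
  {"x":-444,"y":-98,"z":120,"rx":0,"ry":0,"rz":84},
  {"x":-444,"y":-98,"z":120,"rx":0,"ry":0,"rz":84},
], hand=54, squeeze=20)

```text
time: 3.5
tool_pos: [0.5358, 0.3036, 0.173]
tool_rot: [3.141, -0.001, 1.425]
contact_force: [0.1, -0.1, -0.7]
opening: 0.0538
grip_force: 0.0
```

>>> arm_command([
  {"x":0,"y":0,"z":40,"rx":0,"ry":0,"rz":0},
  {"x":0,"y":0,"z":70,"rx":0,"ry":0,"rz":0},
  {"x":0,"y":0,"z":90,"rx":0,"ry":0,"rz":0},
  {"x":0,"y":0,"z":100,"rx":0,"ry":0,"rz":0},
  {"x":0,"y":0,"z":100,"rx":0,"ry":0,"rz":0},
  {"x":-10,"y":0,"z":100,"rx":0,"ry":0,"rz":0},
  {"x":-18,"y":0,"z":100,"rx":0,"ry":0,"rz":0},
  {"x":-24,"y":0,"z":100,"rx":0,"ry":0,"rz":0},
  {"x":-30,"y":0,"z":100,"rx":0,"ry":0,"rz":0},
  {"x":-37,"y":0,"z":100,"rx":0,"ry":0,"rz":0},
  {"x":-45,"y":0,"z":100,"rx":0,"ry":0,"rz":0},
  {"x":-54,"y":0,"z":100,"rx":0,"ry":0,"rz":0},
  {"x":-64,"y":0,"z":100,"rx":0,"ry":0,"rz":0},
  {"x":-74,"y":0,"z":100,"rx":0,"ry":0,"rz":0},
  {"x":-84,"y":0,"z":100,"rx":0,"ry":0,"rz":0},
  {"x":-92,"y":0,"z":100,"rx":0,"ry":0,"rz":0},
  {"x":-97,"y":0,"z":100,"rx":0,"ry":0,"rz":0},
  {"x":-100,"y":0,"z":100,"rx":0,"ry":0,"rz":0},
  {"x":-100,"y":0,"z":100,"rx":0,"ry":0,"rz":0},
])

```text
time: 5.4
tool_pos: [0.5215, 0.2034, 0.072]
tool_rot: [-3.141, 0.001, 1.424]
contact_force: [0.4, 1.0, 0.3]
opening: 0.0539
grip_force: 0.5
```

```bash
python3 - <<'E'
from h import *
s=observe();print(s['time'],s['tool_pos'],s['contact_force'])
p=show('top',['dish'])
goto([.4977,.0389,.072])
E
```

```text
5.4 [0.52149762 0.20341256 0.07198542] [0.41153565 1.02482427 0.29199222]
top dish call [0.512 0.153 0.004] 0.84 [236 279]
top dish call [0.511 0.146 0.006] 0.59 [238 279]
xyz [-1.665e+02  8.000e-01 -1.000e-01] rot [0. 0. 0.]
```

>>> arm_command([
  {"x":-4,"y":0,"z":0,"rx":0,"ry":0,"rz":0},
  {"x":-10,"y":0,"z":0,"rx":0,"ry":0,"rz":0},
  {"x":-19,"y":0,"z":0,"rx":0,"ry":0,"rz":0},
  {"x":-29,"y":0,"z":0,"rx":0,"ry":0,"rz":0},
  {"x":-40,"y":0,"z":0,"rx":0,"ry":0,"rz":0},
  {"x":-51,"y":0,"z":0,"rx":0,"ry":0,"rz":0},
  {"x":-62,"y":0,"z":0,"rx":0,"ry":0,"rz":0},
  {"x":-73,"y":0,"z":0,"rx":0,"ry":0,"rz":0},
  {"x":-84,"y":0,"z":0,"rx":0,"ry":0,"rz":0},
  {"x":-95,"y":0,"z":0,"rx":0,"ry":0,"rz":0},
  {"x":-106,"y":0,"z":0,"rx":0,"ry":0,"rz":0},
  {"x":-117,"y":0,"z":0,"rx":0,"ry":0,"rz":0},
  {"x":-128,"y":0,"z":0,"rx":0,"ry":0,"rz":0},
  {"x":-138,"y":0,"z":0,"rx":0,"ry":0,"rz":0},
  {"x":-147,"y":0,"z":0,"rx":0,"ry":0,"rz":0},
  {"x":-155,"y":0,"z":0,"rx":0,"ry":0,"rz":0},
  {"x":-161,"y":0,"z":0,"rx":0,"ry":0,"rz":0},
  {"x":-165,"y":0,"z":0,"rx":0,"ry":0,"rz":0},
  {"x":-166,"y":0,"z":0,"rx":0,"ry":0,"rz":0},
  {"x":-166,"y":0,"z":0,"rx":0,"ry":0,"rz":0},
])

```text
time: 7.55
tool_pos: [0.4974, 0.0397, 0.0723]
tool_rot: [3.141, -0.0, 1.424]
contact_force: [-0.7, -0.8, -0.3]
opening: 0.0538
grip_force: 0.0
```

>>> arm_command([
  {"x":10,"y":0,"z":0,"rx":0,"ry":0,"rz":0},
  {"x":25,"y":0,"z":0,"rx":0,"ry":0,"rz":0},
  {"x":45,"y":0,"z":-20,"rx":0,"ry":0,"rz":0},
  {"x":60,"y":0,"z":-60,"rx":0,"ry":0,"rz":0},
  {"x":60,"y":0,"z":-110,"rx":0,"ry":0,"rz":0},
  {"x":60,"y":0,"z":-160,"rx":0,"ry":0,"rz":0},
  {"x":60,"y":0,"z":-210,"rx":0,"ry":0,"rz":0},
  {"x":60,"y":0,"z":-210,"rx":0,"ry":0,"rz":0},
])

```text
time: 8.35
tool_pos: [0.5086, 0.1009, 0.2894]
tool_rot: [3.128, -0.003, 1.425]
contact_force: [-0.2, 0.2, 0.3]
opening: 0.054
grip_force: 0.0
```

```bash
python3 - <<'E'
from h import *
s=observe();print(s['time'],s['tool_pos'],s['contact_force'])
p=show('scene',['dish','dock','magnifier','handle_grip','slide_box','oil_bottle','sample_jar'])
cv2.imwrite('pics/s2.png',p['pixels'])
p=show('top',['dish','dock','magnifier','handle_grip'])
Rm=cv2.Rodrigues(p['rvec'])[0];C=-Rm.T@p['tvec'].reshape(3)
for q,z in (('dish',.018),('card',0),('dock',.019),('magnifier',.171)):
  for d in trace(p,q)[:2]:
    h=cv2.convexHull(np.argwhere(d['pixels'])[:,::-1].astype(np.float32))[:,0]
    r=(np.c_[h,np.ones(len(h))]@np.linalg.inv(p['K']).T)@Rm
    w=C+r*((z-C[2])/r[:,2])[:,None]
    w=(w[:,:2]*1000).astype(np.float32)
    print(q,d['confidence'],cv2.minEnclosingCircle(w),cv2.minAreaRect(w))
E
```

```text
8.35 [0.50861476 0.10092931 0.28941197] [-0.17688558  0.15201719  0.28179085]
scene dish call [ 0.489 -0.015  0.001] 0.84 [300 242]
scene dish call [ 0.372  0.238 -0.001] 0.58 [398 193]
scene dish call [0.378 0.242 0.005] 0.63 [401 192]
scene dish call [ 0.492 -0.014  0.009] 0.57 [301 240]
scene dish call [ 0.577 -0.284  0.02 ] 0.56 [168 286]
scene dock call [ 0.546 -0.287  0.001] 0.62 [168 281]
scene dock call [ 0.575 -0.286  0.022] 0.88 [167 285]
scene dock call [ 0.75  -0.363  0.019] 0.79 [118 374]
scene dock call [ 0.618 -0.302  0.173] 0.37 [137 245]
scene magnifier call [ 0.605 -0.308  0.172] 0.79 [134 241]
scene magnifier call [ 0.615 -0.3    0.172] 0.93 [139 244]
scene handle_grip call [ 0.572 -0.303  0.102] 0.88 [148 255]
scene handle_grip call [ 0.613 -0.305  0.176] 0.83 [136 242]
scene slide_box call [ 0.758 -0.02  -0.004] 0.94 [325 352]
scene slide_box call [ 0.771 -0.021  0.034] 0.57 [327 346]
scene oil_bottle call [0.722 0.199 0.001] 0.95 [438 314]
scene oil_bottle call [0.732 0.191 0.045] 0.96 [440 304]
scene sample_jar call [ 0.708 -0.162 -0.001] 0.87 [240 340]
scene s
[... 1042 characters left out ...]
25)
card 0.79 ((491.15155029296875, -16.862510681152344), 123.74079895019531) ((491.20892333984375, -13.905525207519531), (182.579833984375, 183.32034301757812), 87.70780944824219)
dock 0.84 ((553.2276611328125, -290.68682861328125), 68.55918884277344) ((553.7581787109375, -291.1812438964844), (83.75243377685547, 120.28731536865234), 69.87151336669922)
dock 0.66 ((727.6744384765625, -373.7844543457031), 68.6524887084961) ((727.0630493164062, -374.3824157714844), (84.46728515625, 120.4339599609375), 85.06877136230469)
magnifier 0.95 ((586.852294921875, -303.86395263671875), 59.10737609863281) ((596.2781982421875, -297.9010009765625), (77.08502960205078, 116.50985717773438), 36.50206756591797)
```

View pics/s2.png

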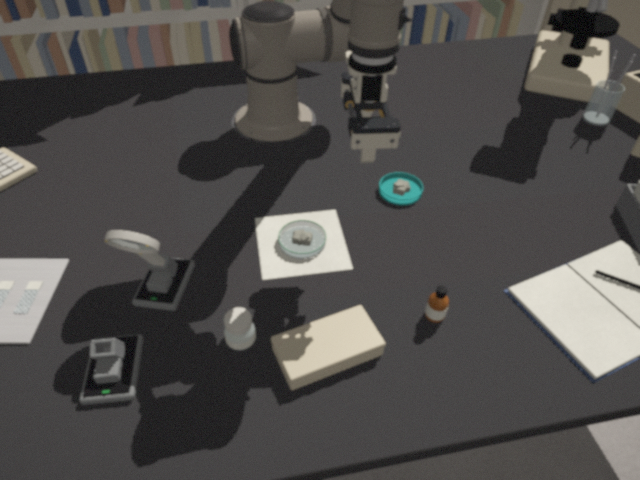

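The picture shows the dish at (302,238) with card all round it. The magnifier is still in the left dock at (135,243), and the bystanders are untouched. Next is the pre-grasp pose, leaning 40 degrees.

```bash
cat >> h.py <<'E'
def tool(th,yaw=-20.1):   # leaning th deg, closing line across heading yaw
    t,a=np.radians([th,yaw]);h=np.r_[np.cos(a),np.sin(a),0]
    z=np.sin(t)*h-np.r_[0,0,np.cos(t)];y=np.r_[np.sin(a),-np.cos(a),0]
    return R.from_matrix(np.c_[np.cross(y,z),y,z])
E
python3 - <<'E'
from h import *
print(observe()['qpos'])
G=np.array([.5715,-.2995,.103])
for th,b in ((0,.15),(40,.147)):
    T=tool(th); goto(G-b*T.as_matrix()[:,2]+[0 if th else -.1,0,.03 if th==0 else 0],T)
E
```

```text
[4.47614407e-02 3.33567296e-01 1.56544790e+00 7.35926146e-05
 1.24251349e+00 1.91795241e-01]
xyz [-399.4   24.1   -0.8] rot [ -0.   -0.  101.7]
xyz [-365.7   30.5   66.6] rot [-35.3  28.8  97. ]
```

>>> arm_command([
  {"x":-190,"y":15,"z":0,"rx":0,"ry":0,"rz":50},
  {"x":-190,"y":15,"z":0,"rx":0,"ry":0,"rz":50},
  {"x":-190,"y":15,"z":0,"rx":0,"ry":0,"rz":50},
  {"x":-190,"y":15,"z":0,"rx":0,"ry":0,"rz":50},
  {"x":-190,"y":15,"z":0,"rx":0,"ry":0,"rz":50},
  {"x":-190,"y":15,"z":0,"rx":0,"ry":0,"rz":50},
  {"x":-366,"y":30,"z":40,"rx":-35.3,"ry":28.8,"rz":97},
  {"x":-366,"y":30,"z":40,"rx":-35.3,"ry":28.8,"rz":97},
  {"x":-366,"y":30,"z":40,"rx":-35.3,"ry":28.8,"rz":97},
  {"x":-366,"y":30,"z":40,"rx":-35.3,"ry":28.8,"rz":97},
  {"x":-366,"y":30,"z":40,"rx":-35.3,"ry":28.8,"rz":97},
  {"x":-366,"y":30,"z":40,"rx":-35.3,"ry":28.8,"rz":97},
  {"x":-366,"y":30,"z":67,"rx":-35.3,"ry":28.8,"rz":97},
  {"x":-366,"y":30,"z":67,"rx":-35.3,"ry":28.8,"rz":97},
  {"x":-366,"y":30,"z":67,"rx":-35.3,"ry":28.8,"rz":97},
])

```text
time: 11.25
tool_pos: [0.4812, -0.2668, 0.2139]
tool_rot: [-3.139, -0.697, -0.355]
contact_force: [-0.6, -0.0, -0.3]
opening: 0.0542
grip_force: 0.0
```

```bash
python3 - <<'E'
from h import *
s=observe();print(s['time'],s['tool_pos'],s['tool_rot'],s['qpos'])
G=np.array([.5715,-.2995,.103])
T=tool(40); goto(G-.147*T.as_matrix()[:,2],T)
for n in ('scene','top','wrist'): p=show(n,['magnifier','handle_grip','dock'])
cv2.imwrite('pics/w3.png',p['pixels'])
E
```

```text
11.25 [ 0.48120141 -0.26682279  0.21386172] [-3.13907488 -0.69702806 -0.35498811] [-0.7672111   0.29285531  2.05792829  1.0997127   0.29550036  0.16551656]
xyz [ 2.3 -0.4 -0.4] rot [ 0.   0.1 -0.2]
scene magnifier call [ 0.61  -0.309  0.171] 0.89 [134 243]
scene magnifier call [ 0.614 -0.302  0.176] 0.63 [137 242]
scene handle_grip call [ 0.572 -0.303  0.106] 0.93 [147 254]
scene handle_grip call [ 0.609 -0.305  0.174] 0.85 [136 242]
scene dock call [ 0.725 -0.372  0.003] 0.96 [115 367]
scene dock call [ 0.549 -0.29   0.003] 0.8 [166 281]
scene dock call [ 0.746 -0.366  0.02 ] 0.83 [116 372]
scene dock call [ 0.575 -0.285  0.019] 0.61 [167 286]
top magnifier call [ 0.612 -0.31   0.172] 0.66 [440 229]
top magnifier call [ 0.606 -0.303  0.17 ] 0.9 [437 232]
top handle_grip call [ 0.573 -0.303  0.102] 0.63 [431 252]
top handle_grip call [ 0.6   -0.308  0.17 ] 0.83 [439 235]
top dock call [ 0.549 -0.295  0.002] 0.8 [420 266]
top dock call [ 0.719 -0.377 -0.002] 0.77 [452 199]
top dock call [ 0.564 -0.296  0.022] 0.95 [421 259]
top dock call [ 0.717 -0.368  0.017] 0.78 [450 198]
wrist magnifier call [ 0.61  -0.309  0.17 ] 0.67 [311 143]
wrist magnifier call [ 0.606 -0.305  0.173] 0.73 [307 146]
wrist handle_grip call [ 0.574 -0.297  0.101] 0.92 [315 244]
wrist handle_grip call [ 0.6   -0.306  0.174] 0.85 [313 153]
wrist dock call [ 0.548 -0.29   0.002] 0.63 [318 308]
wrist dock call [ 0.547 -0.286  0.021] 0.88 [313 306]
```

View pics/w3.png

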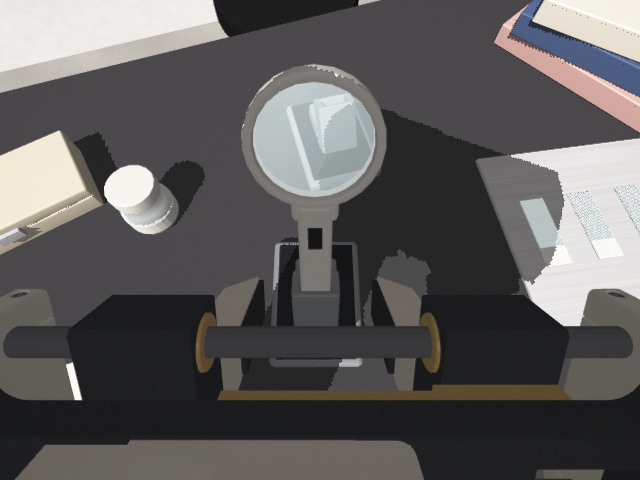

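The wrist view shows the ring at (314,137), the handle midline at x≈315 around rows 210-290, and the fingers straddling it at (245,310) and (395,310). Joint 5 is near its limit at this lean, so I'll use 32 degrees and refine the grip point from rays in several views.

```bash
python3 - <<'E'
from h import *
def ray(p,uv):
    Rm=cv2.Rodrigues(p['rvec'])[0];C=-Rm.T@p['tvec'].reshape(3)
    d=Rm.T@np.linalg.inv(p['K'])@np.r_[uv,1.];return C,d/np.linalg.norm(d)
s=observe();T0=R.from_euler('xyz',s['tool_rot'])
L=[]
for n in ('wrist','scene','top'):
    p=read_camera(n); m=trace(p,'magnifier')[0]['pixels']
    pts=np.argwhere(m)[:,::-1].astype(np.float32)
    if n=='wrist':
        for r in (225,255,285):
            c=np.where(m[r])[0];print(r,c.min(),c.max())
            C,d=ray(p,[(c.min()+c.max())/2,r]);P=C+d*(.103-C[2])/d[2];print('  tool',np.round(T0.inv().apply(P-s['tool_pos'])*1000,1),np.round(P,3))
        rr=m[60:205];ys,xs=np.where(rr);e=cv2.fitEllipse(cv2.convexHull(np.c_[xs,ys+60].astype(np.int32)))
    elif n=='top':
        w=cv2.distanceTransform(cv2.morphologyEx(m.astype(np.uint8),cv2.MORPH_CLOSE,np.ones((3,3))),2,5);_,_,_,q=cv2.minMaxLoc(w);e=(q,)
    else:
        w=cv2.distanceTransform(m.astype(np.uint8),2,5);_,_,_,q=cv2.minMaxLoc(w);e=(q,)
    print(n,e[0]); L.append(ray(p,np.array(e[0])))
A=sum(np.eye(3)-np.outer(d,d) for C,d in L);b=sum((np.eye(3)-np.outer(d,d))@C for C,d in L)
X=np.linalg.solve(A,b);print('lens',X)
a=np.radians(-20.1);print('grip',X-.079*np.r_[np.cos(a)*.469,np.sin(a)*.469,.883])
T=tool(32)
for G in (np.array([.572,-.3,.103]),): goto(G-.147*T.as_matrix()[:,2],T);print(T.as_matrix()[:,2])
E
```

```text
225 297 331
  tool [ 13.1  -3.8 157.4] [ 0.588 -0.302  0.103]
255 299 331
  tool [ -5.3  -3.  142. ] [ 0.565 -0.294  0.103]
285 301 330
  tool [-22.4  -2.6 127.6] [ 0.544 -0.287  0.103]
wrist (313.5911865234375, 136.3524169921875)
scene (145, 246)
top (439, 230)
lens [ 0.6123909  -0.30393943  0.16798275]
grip [ 0.57759652 -0.29120649  0.09822575]
xyz [21.5 -0.1  1.8] rot [-0. -8.  0.]
[ 0.49764414 -0.18211189 -0.8480481 ]
```

>>> arm_command([
  {"x":21,"y":-3,"z":2,"rx":0,"ry":-8,"rz":0},
  {"x":21,"y":-3,"z":2,"rx":0,"ry":-8,"rz":0},
  {"x":21,"y":-3,"z":2,"rx":0,"ry":-8,"rz":0},
  {"x":21,"y":-3,"z":2,"rx":0,"ry":-8,"rz":0},
])

```text
time: 13.0
tool_pos: [0.5007, -0.2713, 0.2284]
tool_rot: [3.139, -0.561, -0.348]
contact_force: [0.8, 0.5, 0.4]
opening: 0.0541
grip_force: 0.0
```

>>> arm_command([
  {"x":0,"y":0,"z":10,"rx":0,"ry":0,"rz":0},
  {"x":0,"y":0,"z":25,"rx":0,"ry":0,"rz":0},
  {"x":0,"y":0,"z":40,"rx":0,"ry":0,"rz":0},
  {"x":0,"y":0,"z":50,"rx":0,"ry":0,"rz":0},
  {"x":0,"y":0,"z":55,"rx":0,"ry":0,"rz":0},
  {"x":0,"y":0,"z":55,"rx":0,"ry":0,"rz":0},
])

```text
time: 13.6
tool_pos: [0.5268, -0.2802, 0.1794]
tool_rot: [-3.14, -0.557, -0.351]
contact_force: [-0.5, -0.8, -0.6]
opening: 0.0535
grip_force: 0.0
```

```bash
python3 - <<'E'
from h import *
s=observe();print(s['time'],s['tool_pos'],s['tool_rot'],s['qpos'],s['contact_force'])
G=np.array([.573,-.2975,.103])
T=tool(32); goto(G-.047*T.as_matrix()[:,2],T)
T0=R.from_euler('xyz',s['tool_rot'])
p=show('wrist',['handle_grip']);q=mark_of(p,'handle_grip')
print([np.round(T0.inv().apply(d['point']-s['tool_pos'])*1000,1) for d in q])
m=trace(p,'magnifier')[0]['pixels']
Rm=cv2.Rodrigues(p['rvec'])[0];C=-Rm.T@p['tvec'].reshape(3)
for r in range(180,330,30):
    c=np.where(m[r])[0]
    if len(c):
        d=Rm.T@np.linalg.inv(p['K'])@np.r_[(c.min()+c.max())/2,r,1];P=C+d*(.103-C[2])/d[2];print(r,c.min(),c.max(),np.round(T0.inv().apply(P-s['tool_pos'])*1000,1))
cv2.imwrite('pics/w4.png',p['pixels'])
E
```

```text
13.6 [ 0.52676349 -0.28017281  0.17940744] [-3.14000947 -0.55727035 -0.35086196] [-0.6943486   0.42605919  1.88383327  0.55116913  0.35006037  0.75234023] [-0.54290544 -0.7976787  -0.56519743]
xyz [ 1.4  0.5 44. ] rot [-0.1  0.1 -0. ]
wrist handle_grip call [ 0.572 -0.296  0.101] 0.68 [318 276]
wrist handle_grip call [ 0.606 -0.307  0.18 ] 0.66 [315 153]
[array([-0.8, -0.9, 92.2])]
180 221 418 [ 51.1   0.  121.9]
210 242 396 [ 34.4  -0.3 111.5]
240 289 351 [ 18.5   0.3 101.5]
270 298 341 [ 3.3 -0.1 92.1]
300 301 339 [-11.3   0.2  83. ]
```

View pics/w4.png

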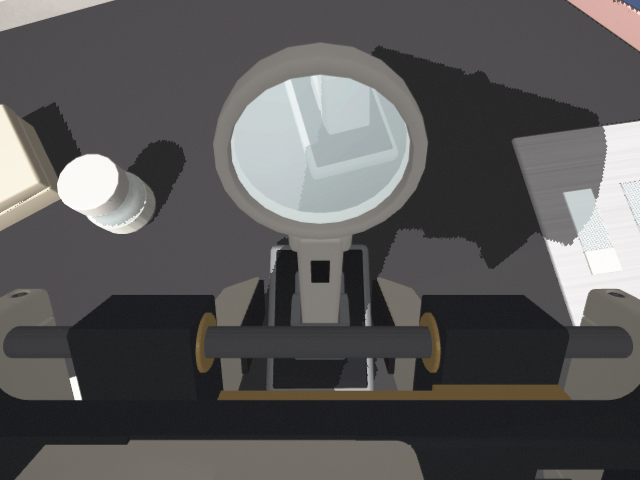

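The view shows the handle midline at x≈320, centred between the fingers, with the ring at (320,140). I'll advance 44 mm and close.

>>> arm_command([
  {"x":0,"y":0,"z":10,"rx":0,"ry":0,"rz":0},
  {"x":0,"y":0,"z":20,"rx":0,"ry":0,"rz":0},
  {"x":0,"y":0,"z":30,"rx":0,"ry":0,"rz":0},
  {"x":0,"y":0,"z":38,"rx":0,"ry":0,"rz":0},
  {"x":0,"y":0,"z":44,"rx":0,"ry":0,"rz":0},
  {"x":0,"y":0,"z":44,"rx":0,"ry":0,"rz":0},
  {"x":0,"y":0,"z":44,"rx":0,"ry":0,"rz":0},
])

```text
time: 14.55
tool_pos: [0.5489, -0.2883, 0.143]
tool_rot: [-3.141, -0.558, -0.35]
contact_force: [0.5, 0.3, 0.1]
opening: 0.054
grip_force: 0.0
```

>>> arm_command([
  {"x":0,"y":0,"z":0,"rx":0,"ry":0,"rz":0},
  {"x":0,"y":0,"z":0,"rx":0,"ry":0,"rz":0},
  {"x":0,"y":0,"z":0,"rx":0,"ry":0,"rz":0},
  {"x":0,"y":0,"z":0,"rx":0,"ry":0,"rz":0},
  {"x":0,"y":0,"z":0,"rx":0,"ry":0,"rz":0},
  {"x":0,"y":0,"z":0,"rx":0,"ry":0,"rz":0},
  {"x":0,"y":0,"z":0,"rx":0,"ry":0,"rz":0},
], hand=10, squeeze=30)

```text
time: 15.25
tool_pos: [0.5489, -0.2887, 0.1435]
tool_rot: [3.141, -0.559, -0.35]
contact_force: [-1.8, -0.6, 1.2]
opening: 0.0238
grip_force: 30.0
```

```bash
python3 - <<'E'
from h import *
s=observe();print(s['time'],s['tool_pos'],s['tool_rot'],s['qpos'],s['contact_force'],s['opening'],s['grip_force'])
T0=R.from_euler('xyz',s['tool_rot']);a=np.radians(-20.1)
m=np.r_[np.cos(a)*.469,np.sin(a)*.469,.883]; print('m in tool',T0.inv().apply(m), 'grasp',s['tool_pos']+.047*T0.as_matrix()[:,2])
for n in ('scene','top'):show(n,['handle_grip','magnifier'])
E
```

```text
15.25 [ 0.5488859  -0.28865715  0.14345985] [ 3.14147173 -0.5592209  -0.35013189] [-0.67811604  0.51860443  1.8533635   0.64051663  0.2898233   0.66975082] [-1.78973888 -0.5581149   1.17054525] 0.023816744655599915 29.980518221855164
m in tool [ 8.66010933e-01  3.79011893e-04 -4.99674815e-01] grasp [ 0.57230582 -0.29721564  0.10361942]
scene handle_grip call [ 0.572 -0.3    0.102] 0.76 [149 255]
scene handle_grip call [ 0.724 -0.161  0.05 ] 0.72 [239 330]
scene handle_grip call [ 0.616 -0.309  0.18 ] 0.63 [132 242]
scene magnifier call [ 0.611 -0.307  0.174] 0.62 [135 242]
scene magnifier call [ 0.619 -0.301  0.18 ] 0.74 [137 243]
top handle_grip call [ 0.573 -0.301  0.104] 0.76 [430 251]
top handle_grip call [ 0.605 -0.311  0.177] 0.91 [441 232]
top magnifier call [ 0.614 -0.311  0.175] 0.97 [441 228]
top magnifier call [ 0.61  -0.311  0.181] 0.63 [442 229]
```

>>> arm_command([
  {"x":3,"y":0,"z":-2,"rx":0,"ry":0,"rz":0},
  {"x":7,"y":0,"z":-4,"rx":0,"ry":0,"rz":0},
  {"x":12,"y":0,"z":-7,"rx":0,"ry":0,"rz":0},
  {"x":17,"y":0,"z":-10,"rx":0,"ry":0,"rz":0},
  {"x":22,"y":0,"z":-13,"rx":0,"ry":0,"rz":0},
  {"x":26,"y":0,"z":-15,"rx":0,"ry":0,"rz":0},
  {"x":26,"y":0,"z":-15,"rx":0,"ry":0,"rz":0},
], squeeze=45)

```text
time: 16.45
tool_pos: [0.5627, -0.2931, 0.1706]
tool_rot: [-3.141, -0.56, -0.35]
contact_force: [-1.7, -0.6, -0.5]
opening: 0.0238
grip_force: 45.0
```

```bash
python3 - <<'E'
from h import *
s=observe();print(s['time'],s['tool_pos'],s['tool_rot'],s['qpos'],s['contact_force'],s['torque'],s['opening'],s['grip_force'])
E
```

```text
16.45 [ 0.56266376 -0.29314746  0.17062501] [-3.14107303 -0.55988042 -0.34993109] [-0.6681828   0.49358855  1.79241606  0.49464911  0.35874169  0.83088326] [-1.68675225 -0.57585108 -0.45063327] [ 0.15798116  0.70534325 -0.04027136] 0.023820488785933767 44.96358633041382
```

Sliding freely, with joint 5 moving away from its limit. I'll go on another 50 mm.

>>> arm_command([
  {"x":4,"y":0,"z":-2,"rx":0,"ry":0,"rz":0},
  {"x":9,"y":0,"z":-5,"rx":0,"ry":0,"rz":0},
  {"x":15,"y":0,"z":-9,"rx":0,"ry":0,"rz":0},
  {"x":22,"y":0,"z":-13,"rx":0,"ry":0,"rz":0},
  {"x":30,"y":0,"z":-17,"rx":0,"ry":0,"rz":0},
  {"x":38,"y":0,"z":-22,"rx":0,"ry":0,"rz":0},
  {"x":45,"y":0,"z":-26,"rx":0,"ry":0,"rz":0},
  {"x":45,"y":0,"z":-26,"rx":0,"ry":0,"rz":0},
  {"x":45,"y":0,"z":-26,"rx":0,"ry":0,"rz":0},
  {"x":45,"y":0,"z":-26,"rx":0,"ry":0,"rz":0},
])

```text
time: 17.45
tool_pos: [0.5846, -0.3014, 0.215]
tool_rot: [-3.141, -0.557, -0.35]
contact_force: [0.1, -0.9, -2.4]
opening: 0.0235
grip_force: 45.0
```

```bash
python3 - <<'E'
from h import *
s=observe();print(s['time'],s['tool_pos'],s['tool_rot'],s['qpos'],s['contact_force'],s['torque'],s['opening'],s['grip_force'])
for n in ('scene','top'):p=show(n,['magnifier','handle_grip','dish']); cv2.imwrite(f'pics/{n}5.png',p['pixels'])
a=cv2.imread('pics/scene5.png')
cv2.imwrite('pics/c5.png',cv2.resize(a[150:330,60:300],(800,600),interpolation=3))
T0=R.from_euler('xyz',s['tool_rot'])
# plans: final lens pose for various headings; m in tool ~ (sin60,0,-cos60)
mt=np.r_[.866,0,-.5]; zl=np.array([.490,-.0125,.105])
for yaw in (-20,0,20):
    T=tool(32-62,yaw); g=zl-.079*T.apply(mt); tcp=g-.047*T.as_matrix()[:,2]
    print(yaw,T.apply(mt),tcp); goto(tcp,T)
E
```

```text
17.45 [ 0.58464664 -0.30135776  0.21499088] [-3.1406533  -0.55743242 -0.35047606] [-0.65411199  0.46515856  1.68240963  0.34967465  0.48284456  0.99848248] [ 0.05824924 -0.94996271 -2.43632452] [ 0.12930322  0.65534368 -0.02206438] 0.02349957406793832 44.96291220188141
scene magnifier call [ 0.642 -0.321  0.244] 0.7 [112 225]
scene magnifier call [ 0.65  -0.312  0.243] 0.81 [119 228]
scene handle_grip call [ 0.606 -0.312  0.172] 0.97 [132 242]
scene handle_grip call [ 0.65  -0.315  0.248] 0.56 [115 226]
scene dish call [ 0.372  0.243 -0.   ] 0.89 [400 193]
scene dish call [ 0.487 -0.011  0.003] 0.71 [302 240]
scene dish call [ 0.489 -0.013  0.008] 0.94 [301 239]
scene dish call [0.377 0.24  0.009] 0.94 [400 191]
top magnifier call [ 0.648 -0.323  0.244] 0.91 [454 206]
top magnifier call [ 0.646 -0.318  0.25 ] 0.77 [452 207]
top handle_grip call [ 0.606 -0.316  0.176] 0.96 [443 232]
top handle_grip call [ 0.642 -0.323  0.251] 0.57 [455 209]
top dish call [ 0.49  -0.014  0.003] 0.77 [304 289]
top dish call [ 0.648 -0.324  0.245] 0.22 [454 206]
top dish call [ 0.487 -0.01   0.005] 0.6 [302 290]
top dish call [0.369 0.24  0.009] 0.59 [197 338]
-20 [ 9.39671947e-01 -3.42012619e-01  1.27018922e-05] [0.43784869 0.00648152 0.14570219]
xyz [-243.9 -238.9  -69.9] rot [ -0.  -62.   -0.1]
0 [9.99978000e-01 0.00000000e+00 1.27018922e-05] [ 0.43450174 -0.0125      0.14570219]
xyz [-241.1 -219.9  -68.1] rot [  0.3 -61.4 -21.1]
20 [9.39671947e-01 3.42012619e-01 1.27018922e-05] [ 0.43784869 -0.03148152  0.14570219]
xyz [-232.9 -203.3  -63. ] rot [  0.7 -59.4 -42. ]
```

View pics/c5.png

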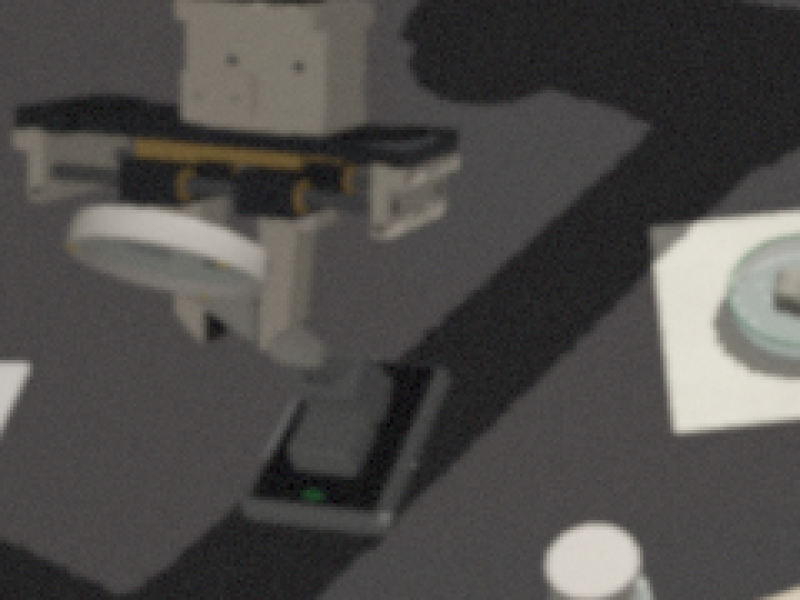

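The crop shows the handle's lower end at (300,345) clear of the sleeve, the fingers on the handle, and the lens at (165,245). Step 2 is met. Now I'll lift, turn and carry to 10 cm above the final height.

>>> arm_command([
  {"x":10,"y":0,"z":-16,"rx":0,"ry":0,"rz":0},
  {"x":21,"y":0,"z":-34,"rx":0,"ry":0,"rz":0},
  {"x":32,"y":0,"z":-51,"rx":0,"ry":0,"rz":0},
  {"x":20,"y":-12,"z":-57,"rx":0,"ry":-4,"rz":-1},
  {"x":5,"y":-27,"z":-63,"rx":0,"ry":-8,"rz":-3},
  {"x":-12,"y":-44,"z":-71,"rx":0,"ry":-12,"rz":-4},
  {"x":-30,"y":-62,"z":-79,"rx":0,"ry":-17,"rz":-6},
  {"x":-48,"y":-80,"z":-87,"rx":0,"ry":-22,"rz":-8},
  {"x":-66,"y":-98,"z":-95,"rx":0,"ry":-27,"rz":-9},
  {"x":-84,"y":-116,"z":-103,"rx":0,"ry":-32,"rz":-11},
  {"x":-102,"y":-134,"z":-112,"rx":0,"ry":-37,"rz":-13},
  {"x":-120,"y":-152,"z":-121,"rx":0,"ry":-42,"rz":-14},
  {"x":-138,"y":-170,"z":-130,"rx":0,"ry":-47,"rz":-16},
  {"x":-155,"y":-187,"z":-138,"rx":0,"ry":-52,"rz":-18},
  {"x":-170,"y":-202,"z":-145,"rx":0,"ry":-56,"rz":-19},
  {"x":-181,"y":-213,"z":-150,"rx":0,"ry":-59,"rz":-20},
  {"x":-188,"y":-220,"z":-153,"rx":0,"ry":-61.4,"rz":-21},
  {"x":-188,"y":-220,"z":-153,"rx":0,"ry":-61.4,"rz":-21},
  {"x":-188,"y":-220,"z":-153,"rx":0,"ry":-61.4,"rz":-21},
])

```text
time: 20.05
tool_pos: [0.435, -0.0127, 0.2458]
tool_rot: [3.135, 0.523, -0.005]
contact_force: [-0.6, -0.4, -1.7]
opening: 0.0237
grip_force: 45.0
```

```bash
python3 - <<'E'
from h import *
s=observe();print(s['time'],s['tool_pos'],s['tool_rot'],s['qpos'],s['contact_force'],s['opening'],s['grip_force'])
T0=R.from_euler('xyz',s['tool_rot']);print('m',T0.apply([.866,0,-.5]))
L=s['tool_pos']+T0.apply([.866*.079,0,.047-.5*.079]);print('lens pred',L)
for n in ('scene','top'):p=show(n,['magnifier','handle_grip','dish']); cv2.imwrite(f'pics/{n}6.png',p['pixels'])
E
```

```text
20.05 [ 0.43504217 -0.01269109  0.24575826] [ 3.13472064  0.52311261 -0.00451528] [-0.15705722  0.48169853  1.5389716  -0.0829834   1.63785411  1.43275312] [-0.58789192 -0.38558665 -1.66078582] 0.023699360014858183 44.96281385421753
m [ 9.99977298e-01 -1.07919635e-03  4.88629384e-04]
lens pred [ 0.49055951 -0.01299331  0.20508321]
scene magnifier call [ 0.49  -0.009  0.205] 0.97 [302 162]
scene magnifier call [ 0.491 -0.011  0.208] 0.64 [301 161]
scene magnifier call [ 0.773 -0.023  0.033] 0.4 [326 348]
scene handle_grip call [ 0.411 -0.015  0.205] 0.67 [292 139]
scene handle_grip call [ 0.488 -0.009  0.202] 0.32 [302 163]
scene handle_grip call [ 0.491 -0.015  0.207] 0.62 [299 162]
scene dish call [ 0.369  0.245 -0.001] 0.92 [401 192]
scene dish call [ 0.487 -0.016  0.   ] 0.73 [300 241]
scene dish call [0.377 0.243 0.009] 0.94 [401 191]
scene dish call [ 0.494 -0.015  0.008] 0.71 [301 241]
top handle_grip call [ 0.709 -0.158  0.001] 0.54 [363 202]
top dish call [0.369 0.245 0.002] 0.94 [195 338]
top dish call [0.372 0.24  0.005] 0.69 [197 337]
```

View pics/scene6.png

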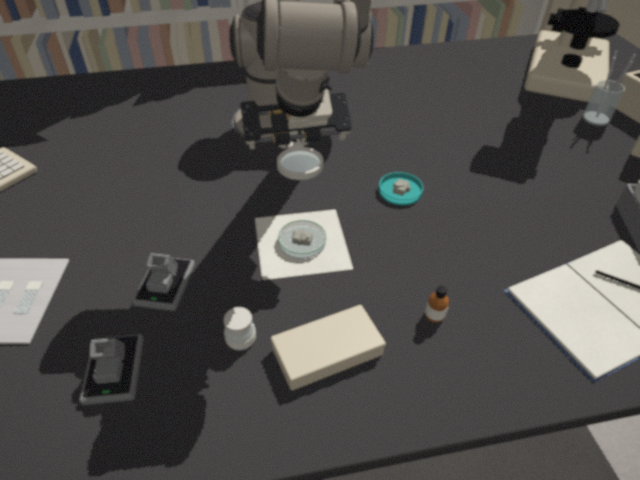

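The picture shows the lens level at (301,163), in line with the dish at (302,238). Next is lowering straight down 103 mm, then a check.

>>> arm_command([
  {"x":4,"y":0,"z":7,"rx":0,"ry":0,"rz":0},
  {"x":10,"y":0,"z":17,"rx":0,"ry":0,"rz":0},
  {"x":17,"y":0,"z":29,"rx":0,"ry":0,"rz":0},
  {"x":24,"y":0,"z":42,"rx":0,"ry":0,"rz":0},
  {"x":31,"y":0,"z":54,"rx":0,"ry":0,"rz":0},
  {"x":38,"y":0,"z":66,"rx":0,"ry":0,"rz":0},
  {"x":44,"y":0,"z":76,"rx":0,"ry":0,"rz":0},
  {"x":48,"y":0,"z":83,"rx":0,"ry":0,"rz":0},
  {"x":51,"y":0,"z":88,"rx":0,"ry":0,"rz":0},
  {"x":51.5,"y":0,"z":89,"rx":0,"ry":0,"rz":0},
  {"x":51.5,"y":0,"z":89,"rx":0,"ry":0,"rz":0},
  {"x":51.5,"y":0,"z":89,"rx":0,"ry":0,"rz":0},
  {"x":51.5,"y":0,"z":89,"rx":0,"ry":0,"rz":0},
  {"x":51.5,"y":0,"z":89,"rx":0,"ry":0,"rz":0},
])

```text
time: 22.15
tool_pos: [0.4346, -0.0131, 0.1433]
tool_rot: [3.135, 0.525, -0.004]
contact_force: [-0.4, -0.2, -2.0]
opening: 0.0234
grip_force: 45.0
```

```bash
python3 - <<'E'
from h import *
s=observe();print(s['time'],s['tool_pos'],s['qvel'].__abs__().max() if hasattr(s['qvel'],'max') else s['qvel'],s['contact_force'],s['opening'],s['grip_force'])
T0=R.from_euler('xyz',s['tool_rot']);print('m',T0.apply([.866,0,-.5]),'lens pred',s['tool_pos']+T0.apply([.866*.079,0,.047-.5*.079]))
p=show('scene',['magnifier','handle_grip','dish']); cv2.imwrite('pics/s7.png',cv2.resize(p['pixels'][60:300,180:500],(800,600),interpolation=3))
show('wrist',['magnifier'])
E
```

```text
22.15 [ 0.43458184 -0.01306122  0.14326303] 0.0020189639877886568 [-0.44980418 -0.18354158 -1.98466225] 0.023417795867023056 44.962778091430664
m [ 9.99976913e-01 -1.09557831e-03 -9.86967152e-04] lens pred [ 0.4900391  -0.01334993  0.10250602]
scene magnifier call [ 0.488 -0.01   0.103] 0.96 [302 204]
scene magnifier call [ 0.491 -0.01   0.104] 0.78 [302 205]
scene magnifier call [ 0.521 -0.03   0.006] 0.72 [296 252]
scene handle_grip call [ 0.407 -0.016  0.1  ] 0.55 [292 180]
scene handle_grip call [ 0.492 -0.018  0.105] 0.75 [299 205]
scene dish call [ 0.372  0.241 -0.002] 0.79 [399 193]
scene dish call [ 0.49  -0.013  0.004] 0.66 [301 241]
scene dish call [ 0.493 -0.01   0.007] 0.56 [303 241]
scene dish call [0.379 0.239 0.006] 0.55 [400 192]
wrist magnifier call [ 0.489 -0.015  0.097] 0.79 [327 165]
```

View pics/s7.png

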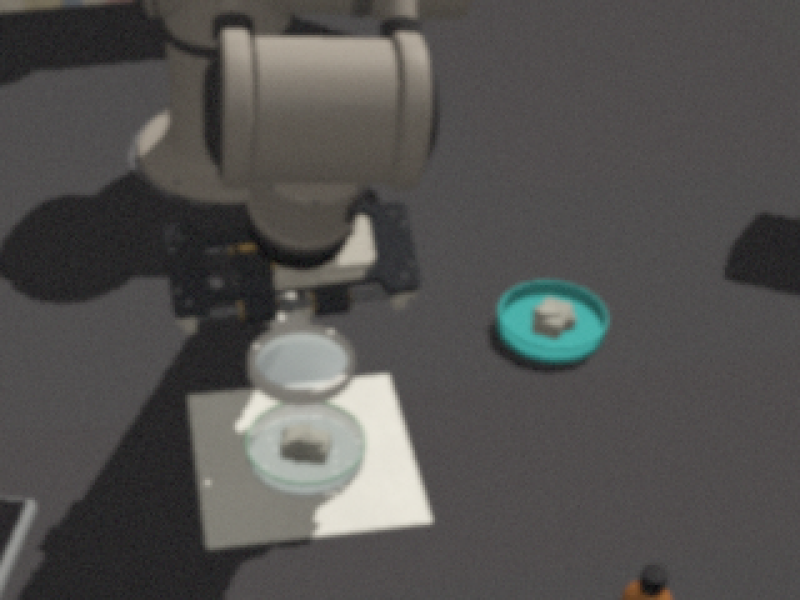

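The crop shows the level lens at (302,360) held over the dish at (305,445), with card all round the dish. The lens measures within about 5 mm of the dish centre at a height of 0.103 m, so I'm handing in.

```bash
python3 -c "
from cell import *
print(hand_in())"
```

```text
the job is handed in; nothing more can be done
None
```

I handed the job in with the dish in the middle of the card and the magnifier held level about 5 mm off the dish centre, lens 103 mm above the bench; the hand-in gave no verdict.

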